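Find the loose hatch panel and push it open

ROBOT

A 7-joint arm with a two-finger parallel gripper is mounted at the origin on a cart in front of the work surface, level with it; the furniture and walls round the work are solid. World frame = base frame: x ahead of the robot, y to its left, z up, the work surface at z = 0. Lengths are in mm, angles in rad, forces in N, time in s.
With the tool pointing down it reaches from about 400 to 875 mm from the base axis. Payload 6.5 kg.
Tool frame: the origin (TCP) lies at the very end of the fingers, on their centre line; the grasp point (between the pads) lies 19 mm behind it; z points along the fingers, y is the line along which they close (so a half turn about z gives the same grasp; the last joint's range is limited). The gripper opens to 88 mm and grips with 3 to 60 N. Pads are 18 mm wide; open, the fingers measure 123 mm over their backs; the gripper's body (75 mm by 187 mm) begins 45 mm behind the grasp point.
Start: joints at [1.268, 0.536, -0.004, 1.538, 0.003, 1.067, -0.071], TCP at [152.482, -631.854, 238.716] pointing down, gripper open.
Joint ranges: [-2.7, 2.7], [-0.37, 2.16], [-1.27, 1.26], [0.24, 2.4], [-1.31, 4.45], [0.19, 1.91], [-2.76, 2.76]. Speed limits (rad/s): [2.39, 2.39, 3.14, 3.14, 3.14, 3.14, 3.14].

INTERFACE

Orientations are given as a unit quaternion [x, y, z, w].
In Python, from bench import env gives the robot as it stands.
- The arm moves only by the tool servo_tool, never from a script. Its argument "rows" is a list of rows, each a list of 5 numbers: the finger opening in m, from 0 to 0.0881, then the shift along the tool's x, y, z in m, then the turn about the tool's z in degrees. In form: [[gripper, x, y, z, turn], ...]. A call has 1 to 5 rows; each row shifts and turns the commanded pose from where the row before left it, along the tool's axes as they then stand; what a row does not reach is not made up. A row lasts 1/10 s, in which the tool goes at most 50 mm and 8.59 degrees, less where a joint would pass 70% of its speed; a pose out of reach is approached as far as the arm can. A call with a gripper value outside its range is refused whole. The fingers move at their own pace and stop on an object; "squeeze" is the grip in N (left out, the last holds). Time passes only in rows, so rows that do not move let the fingers close. It gives the time, the measured TCP pose, the force, the opening and the grip force at its end, in the units of the state.
- env.sense(): the state, without advancing time (a new reading comes with each control period).
- env.snapshot(name): name is "scene" or "top" or "wrist"; returns the picture (480x640x3 uint8, red, green, blue); there is no depth.
- env.get_calibration(name): a dict with "K" (3x3 intrinsics, pixels), "distortion" ([k1, k2, p1, p2, k3] as OpenCV has them; the pictures are not rectified), "xyz" and "orientation" of the camera in the world; the wrist camera has in their place "hand_eye" (4x4, takes a point from camera to tool coordinates, whose origin is the TCP and whose axes are the flange's). Camera axes: x right, y up, looking along -z (the intrinsics and any distortion apply to the point x, -y, -z); pixel columns grow to the right and rows downward; lengths in mm; the calibration is good to about 2 mm. A picture is of the moment at which its call begins: read the wrist's pose just before it. get_calibration takes no time and is no camera call.
- env.finish_job(): hands the job in; it is judged then, once.
The state is a dict: "clock": time; "qpos": joint angles; "qd": joint speeds; "joint_efforts": joint torques, N m; "eef_pos": TCP position; "tool_rot": TCP orientation; "wrist_force": force on the tool from outside, world axes, zero at the start; "moment": the same for the moment, N m; "finger_gap": finger opening in mm; "grip_force": force on a finger pad.
Only numpy, scipy, OpenCV 4.12 (cv2) and the standard library are available. Lean on these libraries where they do the work, as an engineer would, in place of code of your own. Each camera call takes 0.05 s, during which the arm holds its last target. There are 200 camera calls.

TASK

Two of the three cover panels on the grey box are propped shut from below and one is loose. Press lightly with a fingertip on one end of the panels, one after another, until you find the one that rocks; then push its raised edge over until the panel stands upright on edge, and leave it open. Only push, with nothing gripped or picked up, and leave the bottles and the dish where they stand.

Things in the scene. Friction and masses are not known exactly. Their poses are not given: they have to be found in the camera images.
- hatch_box: low grey box fixed to the worktop, 156 (x) x 376 (y) x 80 mm high, origin: centre of its underside; x points away from the robot, y to the robot's left (turned up to 17 degrees), z up. In its level top are three wells, 112 (x) x 96 (y), 75 deep, each with a flush cover panel; panel centres at x = 0, y = +118 (left), 0 (mid), -118 (right). Frame bars between the wells 22 wide
- panel_left_top (a point): centre of the upper face of the left cover panel, turning with it (z = its upward normal, x along its length, as the box's x when shut). Smooth slippery metal plate 106 (x) x 90 (y) x 8 mm, a black round pad 40 mm from the centre towards either end; flush with the top of the box when shut, 3 mm gap all round. All three panels look alike; which one is loose changes each time
- panel_left (a joint): tilt of the left panel (rad) about a crosswise axle (box's y) through its middle: 0 shut, positive = far end down and robot-side end up, negative the reverse; stops at +-1.5 (on edge, half above the top). Balanced, no spring, axle friction 0.06 N m (about 1.5 N on a pad turns it): stays where left, if it is the loose one. A propped panel gives at most 0.03 rad
- panel_mid_top (a point): centre of the upper face of the mid cover panel, turning with it (z = its upward normal, x along its length, as the box's x when shut). Smooth slippery metal plate 106 (x) x 90 (y) x 8 mm, a black round pad 40 mm from the centre towards either end; flush with the top of the box when shut, 3 mm gap all round. All three panels look alike; which one is loose changes each time
- panel_mid (a joint): tilt of the mid panel (rad) about a crosswise axle (box's y) through its middle: 0 shut, positive = far end down and robot-side end up, negative the reverse; stops at +-1.5 (on edge, half above the top). Balanced, no spring, axle friction 0.06 N m (about 1.5 N on a pad turns it): stays where left, if it is the loose one. A propped panel gives at most 0.03 rad
- panel_right_top (a point): centre of the upper face of the right cover panel, turning with it (z = its upward normal, x along its length, as the box's x when shut). Smooth slippery metal plate 106 (x) x 90 (y) x 8 mm, a black round pad 40 mm from the centre towards either end; flush with the top of the box when shut, 3 mm gap all round. All three panels look alike; which one is loose changes each time
- panel_right (a joint): tilt of the right panel (rad) about a crosswise axle (box's y) through its middle: 0 shut, positive = far end down and robot-side end up, negative the reverse; stops at +-1.5 (on edge, half above the top). Balanced, no spring, axle friction 0.06 N m (about 1.5 N on a pad turns it): stays where left, if it is the loose one. A propped panel gives at most 0.03 rad
- bottle_white: small white reagent bottle with a blue cap, 43 x 43 x 95 mm, standing loose beyond the left end of the box; origin: centre of its underside. To be left alone
- dropper: small brown dropper bottle with a black top, 33 x 33 x 88 mm, standing loose beyond the right end of the box; origin: centre of its underside. To be left alone
- dish: clear petri dish, 60 mm across, 14 high, lying loose behind the box; origin: centre of its underside. To be left alone

How it is judged (in metres and radians):
On the way, in this order (a step that is already met when the one before it is completed fails the run):
1. a panel has been rocked: one of the three is tilted by more than 0.15 rad ((value of joint any of panel_left, panel_mid, panel_right above 0.15 rad or value of joint any of panel_left, panel_mid, panel_right below -0.15 rad)), for 0.1 s.
2. the panel has been pushed up to stand on edge: tilted by more than 1.15 rad ((value of joint any of panel_left, panel_mid, panel_right above 1.15 rad or value of joint any of panel_left, panel_mid, panel_right below -1.15 rad)), for 0.2 s.
At the end, for the whole second after the job is handed in: One panel stands open, tilted either way by more than 1.15 rad (66 degrees), and is at rest; the other two are within 0.08 rad of shut ((((value of joint panel_left above 1.15 rad or value of joint panel_left below -1.15 rad) and value of joint panel_mid between -0.08 and 0.08 rad and value of joint panel_right between -0.08 and 0.08 rad) or ((value of joint panel_mid above 1.15 rad or value of joint panel_mid below -1.15 rad) and value of joint panel_left between -0.08 and 0.08 rad and value of joint panel_right between -0.08 and 0.08 rad) or ((value of joint panel_right above 1.15 rad or value of joint panel_right below -1.15 rad) and value of joint panel_left between -0.08 and 0.08 rad and value of joint panel_mid between -0.08 and 0.08 rad)) and velocity of joint panel_left between -0.05 and 0.05 rad/s and velocity of joint panel_mid between -0.05 and 0.05 rad/s and velocity of joint panel_right between -0.05 and 0.05 rad/s); the robot touches nothing.
It fails at once if the small white bottle was moved by more than 20 mm or lifted (distance of bottle_white from where it was at the start of the episode above 0.02 m).
It fails at once if the dropper bottle was moved by more than 20 mm or lifted (distance of dropper from where it was at the start of the episode above 0.02 m).
It fails at once if the petri dish was moved by more than 20 mm or lifted (distance of dish from where it was at the start of the episode above 0.02 m).
It fails at once if a panel was taken between the fingers (the grasp point came inside the plate) instead of being pushed ((x of the grasp point in the frame of panel_left_top between -0.048 and 0.048 m and y of the grasp point in the frame of panel_left_top between -0.045 and 0.045 m and z of the grasp point in the frame of panel_left_top between -0.008 and 0 m) or (x of the grasp point in the frame of panel_mid_top between -0.048 and 0.048 m and y of the grasp point in the frame of panel_mid_top between -0.045 and 0.045 m and z of the grasp point in the frame of panel_mid_top between -0.008 and 0 m) or (x of the grasp point in the frame of panel_right_top between -0.048 and 0.048 m and y of the grasp point in the frame of panel_right_top between -0.045 and 0.045 m and z of the grasp point in the frame of panel_right_top between -0.008 and 0 m)).
It fails at once if the box or a panel was pressed with more than 80 N by the fingers (contact force between the fingers and hatch_box above 80 N).
It also fails if it takes over 58 s, if anything falls off the work surface, if the arm or the gripper's body presses on something with over 40 N, if the wrist force passes 120 N, or if a joint passes its speed limit or range.

## Working session

There is one attempt and no reset: what is moved stays moved. The work goes in short steps, Python scripts to look and compute and a tool call to move; the robot and the scene stay as the last step left them, time stands still between calls to the robot, and variables do not carry over. Pictures are saved under pics/ and viewed, at most 10 in all, crops included, and the job is handed in when it is done.

Besides the shell and the picture viewer there is one more tool, called after ">>>" in YAML: its name, and indented under it one key for each argument. servo_tool: Moves the arm, as the interface text tells. Its arguments: {"type":"object","properties":{"rows":{"type":"array"},"squeeze":{"type":"number"}},"required":["rows"]}

```bash
mkdir -p pics; python3 - <<'E'
from bench import env
import cv2
s=env.sense(); print(s['eef_pos'],s['tool_rot'],s['clock'],s['wrist_force'])
for n in ("scene","top"):
    cv2.imwrite(f"pics/{n}0.png",env.snapshot(n)[:,:,::-1])
    print(env.get_calibration(n))
print(env.get_calibration("wrist"))
E
```

```text
[ 152.3211356  -631.29185673  237.85288747] [ 9.92993484e-01  1.18166155e-01 -1.71434182e-04 -8.19408206e-04] 0.0 [-0.2277349   0.38424005  0.24528012]
{'K': array([[481.77862978,   0.        , 317.84729065],
       [  0.        , 481.77862978, 240.95995409],
       [  0.        ,   0.        ,   1.        ]]), 'distortion': array([-0.04336994,  0.        ,  0.        ,  0.        ,  0.        ]), 'xyz': array([ 147.3433324 , -484.03708354,  749.41856659]), 'orientation': array([ 0.36298262, -0.1444731 , -0.34221662,  0.85455188])}
{'K': array([[555.39876699,   0.        , 324.05609257],
       [  0.        , 555.39876699, 237.98274684],
       [  0.        ,   0.        ,   1.        ]]), 'distortion': array([0.03748571, 0.        , 0.        , 0.        , 0.        ]), 'xyz': array([ 472.67445704,   18.35387207, 1297.51174248]), 'orientation': array([ 0.05388141, -0.05054812, -0.70299   ,  0.70735192])}
{'K': array([[410.55771563,   0.        , 319.62808014],
       [  0.        , 410.55771563, 240.55238577],
       [  0.        ,   0.        ,   1.        ]]), 'distortion': array([-0.09683045,  0.        ,  0.        ,  0.        ,  0.        ]), 'hand_eye': array([[-1.14924431e-03,  9.62850044e-01,  2.70034206e-01,
         7.01519526e+01],
       [ 9.99999064e-01,  9.06060739e-04,  1.02521314e-03,
        -1.23880981e+00],
       [ 7.42459120e-04,  2.70035132e-01, -9.62850184e-01,
        -1.45674872e+02],
       [ 0.00000000e+00,  0.00000000e+00,  0.00000000e+00,
         1.00000000e+00]])}
```

View pics/top0.png

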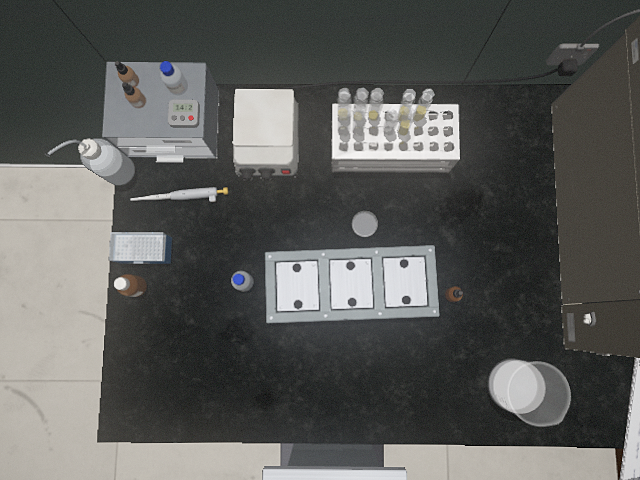

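View pics/scene0.png

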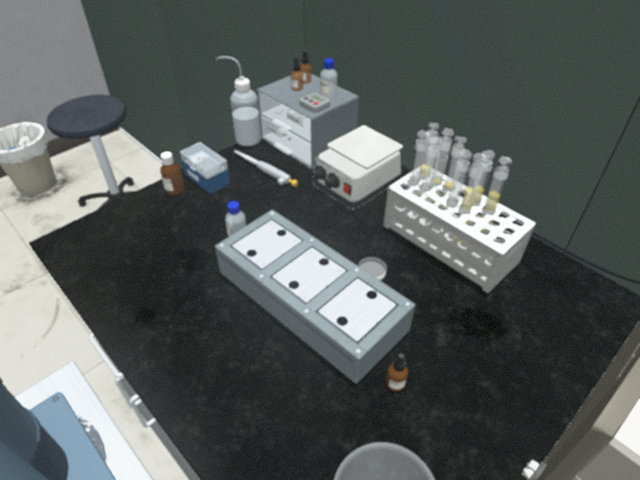

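The top view shows three white panels: left at about (297,286), mid (351,284), right (405,281). Each has two black pads. The white bottle is at (242,281), the dropper at (455,294) and the dish at (365,224). The arm is out of view.

```bash
cat > h.py <<'E'
from bench import env
import numpy as np, cv2
from scipy.spatial.transform import Rotation as R
def cast(cal,px,z,xyz=None,rot=None):
    p=cv2.undistortPoints(np.float32(px).reshape(-1,1,2),cal['K'],cal['distortion']).reshape(-1,2)
    d=np.c_[p[:,0],-p[:,1],-np.ones(len(p))]
    xyz=cal['xyz'] if xyz is None else xyz
    rot=R.from_quat(cal['orientation']).as_matrix() if rot is None else rot
    d=d@rot.T
    return xyz+d*((z-xyz[2])/d[:,2])[:,None]
def pads(im):
    g=cv2.cvtColor(im,cv2.COLOR_RGB2GRAY)
    w=(g>190).astype(np.uint8)
    out=[]
    cs,h=cv2.findContours(w,cv2.RETR_CCOMP,cv2.CHAIN_APPROX_NONE)
    for c,hh in zip(cs,h[0]):
        if hh[3]>=0 and 50<cv2.contourArea(c)<400: 
            m=cv2.moments(c); out.append((m['m10']/m['m00'],m['m01']/m['m00']))
    return np.array(out)
E
python3 - <<'E'
from h import *
for n in("top","scene"):
    im=cv2.imread(f"pics/{n}0.png")[:,:,::-1]
    p=pads(im); 
    print(n,np.c_[p,cast(env.get_calibration(n),p,80)].round(1) if len(p) else p)
    q=[(242,281),(455,294),(365,224)] if n=="top" else [(398,372),(372,267)]
    print(cast(env.get_calibration(n),q,40).round(0))
E
```

```text
top [[ 250.3  451.   203.8  175.6   80. ]
 [ 405.9  299.5  519.6 -154.4   80. ]
 [ 142.4  245.5  634.8  425.4   80. ]
 [ 387.9  146.2  865.2 -118.8   80. ]
 [ 373.1  146.5  864.4  -85.1   80. ]
 [ 448.5  146.4  865.2 -255.6   80. ]
 [ 433.6  146.3  865.4 -222.    80. ]
 [ 418.   146.1  865.7 -186.8   80. ]
 [ 447.7  130.9  901.6 -254.5   80. ]
 [ 432.8  130.8  901.8 -220.9   80. ]
 [ 432.6  115.1  939.  -221.2   80. ]
 [ 447.3  115.   939.3 -254.5   80. ]]
[[ 560.  210.   40.]
 [ 534. -270.   40.]
 [ 693.  -69.   40.]]
scene [[ 341.7  320.6  519.  -151.6   80. ]
 [ 293.4  284.5  513.3  -33.6   80. ]
 [ 499.3  239.6  891.9 -231.6   80. ]
 [ 508.3  230.8  928.6 -230.5   80. ]
 [ 494.2  222.6  929.7 -196.5   80. ]
 [ 518.   222.2  967.5 -230.7   80. ]
 [ 503.5  214.6  966.8 -196.5   80. ]
 [ 451.8  201.6  922.7  -94.6   80. ]
 [ 445.3  189.5  947.8  -59.3   80. ]
 [ 428.1  185.3  932.   -22.9   80. ]
 [  56.2  311.5  168.4  207.2   80. ]
 [  12.5  288.7  129.3  316.1   80. ]
 [  30.   134.   353.1  845.4   80. ]]
[[ 533. -270.   40.]
 [ 680.  -81.   40.]]
```

```bash
python3 - <<'E'
from h import *
for n,roi in(("top",(272,432,252,316)),("scene",(235,400,228,335))):
    im=cv2.imread(f"pics/{n}0.png"); g=cv2.cvtColor(im,cv2.COLOR_BGR2GRAY)
    m=np.zeros_like(g); x0,x1,y0,y1=roi; m[y0:y1,x0:x1]=(g[y0:y1,x0:x1]<80)
    k,l,s,c=cv2.connectedComponentsWithStats(m)
    i=[j for j in range(1,k) if 40<s[j,4]<250 and s[j,2]<20 and s[j,3]<20]
    P=cast(env.get_calibration(n),c[i],80)
    print(np.c_[c[i],s[i,4],P].round(1))
E
```

```text
Traceback (most recent call last):
  File "h.py", line 5, in cast
    p=cv2.undistortPoints(np.float32(px).reshape(-1,1,2),cal['K'],cal['distortion']).reshape(-1,2)
      ~~~~~~~~~~~~~~~~~~~^^^^^^^^^^^^^^^^^^^^^^^^^^^^^^^^^^^^^^^^^^^^^^^^^^^^^^^^^^^
cv2.error: OpenCV(4.12.0) /io/opencv/modules/calib3d/src/undistort.dispatch.cpp:347: error: (-215:Assertion failed) CV_IS_MAT(_src) && CV_IS_MAT(_dst) && (_src->rows == 1 || _src->cols == 1) && (_dst->rows == 1 || _dst->cols == 1) && _src->cols + _src->rows - 1 == _dst->rows + _dst->cols - 1 && (CV_MAT_TYPE(_src->type) == CV_32FC2 || CV_MAT_TYPE(_src->type) == CV_64FC2) && (CV_MAT_TYPE(_dst->type) == CV_32FC2 || CV_MAT_TYPE(_dst->type) == CV_64FC2) in function 'cvUndistortPointsInternal'
```

```bash
python3 - <<'E'
from h import *
for n,roi in(("top",(272,432,252,316)),("scene",(235,400,228,335))):
    im=cv2.imread(f"pics/{n}0.png"); g=cv2.cvtColor(im,cv2.COLOR_BGR2GRAY)
    x0,x1,y0,y1=roi; 
    m=np.zeros_like(g); m[y0:y1,x0:x1]=(g[y0:y1,x0:x1]<110)
    m=cv2.morphologyEx(m,cv2.MORPH_OPEN,cv2.getStructuringElement(cv2.MORPH_ELLIPSE,(5,5)))
    k,l,s,c=cv2.connectedComponentsWithStats(m)
    print(s[1:].tolist())
    P=cast(env.get_calibration(n),c[1:],80)
    print(np.c_[c[1:],P].round(1))
E
```

```text
[[400, 260, 8, 8, 48], [347, 262, 7, 8, 44], [293, 264, 7, 8, 44], [402, 296, 8, 8, 50], [348, 298, 8, 8, 48], [294, 300, 8, 9, 52]]
[[ 403.6  263.3  598.7 -150.5   80. ]
 [ 350.   265.2  593.7  -32.8   80. ]
 [ 296.2  267.5  588.    85.6   80. ]
 [ 405.6  299.6  519.4 -153.6   80. ]
 [ 351.7  301.8  513.9  -36.3   80. ]
 [ 297.7  304.1  508.    81.1   80. ]]
[[306, 228, 94, 64, 2814], [248, 251, 7, 5, 27], [321, 259, 7, 6, 32], [235, 266, 87, 69, 3232], [290, 282, 8, 6, 40], [368, 291, 8, 7, 42], [338, 317, 9, 8, 55], [389, 324, 11, 11, 86]]
[[ 365.4  247.   680.6  -58.8   80. ]
 [ 251.   253.   507.    84.1   80. ]
 [ 323.9  261.4  594.2  -30.3   80. ]
 [ 264.7  310.7  437.2  -44.2   80. ]
 [ 293.5  284.5  513.3  -33.8   80. ]
 [ 371.4  294.4  599.  -147.9   80. ]
 [ 341.9  320.5  519.3 -151.8   80. ]
 [ 394.8  329.9  569.7 -227.    80. ]]
```

Pads triangulate well between the two views, and the box yaw is about 2.65°. I'll close the fingers, align the tool with the box and move above the right panel's far pad.

>>> servo_tool:
  rows:
    - [0,0,0,0,5.5]
    - [0,0,0,0,5.4]
    - [0,0.03,-0.03,0,0]
    - [0,0.03,-0.03,0,0]
    - [0,0.03,-0.03,0,0]
  squeeze: 5

```text
clock: 0.6
eef_pos: [238.8, -536.3, 238.2]
tool_rot: [1.0, 0.023, -0.0, -0.0]
wrist_force: [1.0, 0.4, -0.1]
finger_gap: 50.2
grip_force: 0.0
```

>>> servo_tool:
  rows:
    - [0,0.03,-0.03,0,0]
    - [0,0.03,-0.03,0,0]
    - [0,0.03,-0.03,0,0]
    - [0,0.03,-0.03,0,0]
    - [0,0.03,-0.03,0,0]

```text
clock: 1.1
eef_pos: [381.8, -379.4, 238.5]
tool_rot: [1.0, 0.023, -0.0, -0.0]
wrist_force: [0.5, -0.6, -0.4]
finger_gap: 10.3
grip_force: 0.0
```

>>> servo_tool:
  rows:
    - [0,0.03,-0.03,0,0]
    - [0,0.03,-0.03,0,0]
    - [0,0.03,-0.03,0,0]
    - [0,0.03,-0.03,0,0]
    - [0,0,0,0,0]

```text
clock: 1.6
eef_pos: [499.5, -249.0, 238.5]
tool_rot: [1.0, 0.028, 0.001, -0.002]
wrist_force: [-0.6, 0.4, -0.3]
finger_gap: 0.2
grip_force: 0.0
```

>>> servo_tool:
  rows:
    - [0,0.026,-0.024,0,0]
    - [0,0.026,-0.024,0.03,0]
    - [0,0.026,-0.024,0.03,0]
    - [0,0.026,-0.023,0.03,0]
    - [0,0,0,0.03,0]

```text
clock: 2.1
eef_pos: [597.8, -150.6, 117.4]
tool_rot: [1.0, 0.026, 0.001, -0.001]
wrist_force: [0.3, 0.1, 0.3]
finger_gap: 0.5
grip_force: 0.0
```

>>> servo_tool:
  rows:
    - [0,0,0,0.02,0]
    - [0,0,0,0.005,0]
    - [0,0,0,0,0]
    - [0,0,0,0,0]

```text
clock: 2.5
eef_pos: [595.4, -156.5, 94.8]
tool_rot: [1.0, 0.023, 0.001, 0.0]
wrist_force: [-0.2, -0.3, -0.5]
finger_gap: 0.4
grip_force: 0.0
```

>>> servo_tool:
  rows:
    - [0,0,0,0.004,0]
    - [0,0,0,0.004,0]
    - [0,0,0,0,0]

```text
clock: 2.8
eef_pos: [594.5, -155.8, 85.6]
tool_rot: [1.0, 0.023, -0.0, 0.0]
wrist_force: [-0.5, 0.5, -0.5]
finger_gap: 0.5
grip_force: 0.0
```

>>> servo_tool:
  rows:
    - [0,0,0,0.002,0]
    - [0,0,0,0.002,0]
    - [0,0,0,0.002,0]
    - [0,0,0,0,0]

```text
clock: 3.2
eef_pos: [594.9, -155.7, 79.6]
tool_rot: [1.0, 0.023, 0.0, 0.0]
wrist_force: [0.2, -0.6, 0.3]
finger_gap: 0.5
grip_force: 0.0
```

>>> servo_tool:
  rows:
    - [0,0,0,0.002,0]
    - [0,0,0,0,0]

```text
clock: 3.4
eef_pos: [595.0, -155.7, 77.7]
tool_rot: [1.0, 0.023, 0.0, 0.0]
wrist_force: [0.2, -0.4, 0.7]
finger_gap: 0.6
grip_force: 0.5
```

>>> servo_tool:
  rows:
    - [0,0,0,0.002,0]
    - [0,0,0,0,0]

```text
clock: 3.6
eef_pos: [595.0, -155.7, 75.7]
tool_rot: [1.0, 0.023, 0.0, 0.0]
wrist_force: [1.2, -0.5, 0.6]
finger_gap: 0.6
grip_force: 0.7
```

>>> servo_tool:
  rows:
    - [0,0,0,0.002,0]
    - [0,0,0,0.002,0]
    - [0,0,0,0,0]

```text
clock: 3.9
eef_pos: [594.7, -155.8, 71.4]
tool_rot: [1.0, 0.023, -0.0, -0.0]
wrist_force: [-0.4, 0.2, 1.9]
finger_gap: 0.6
grip_force: 0.7
```

The tip is 8 mm below flush at about 1.9 N, so the right panel is the loose one. I'll press it further to raise the near edge.

>>> servo_tool:
  rows:
    - [0,0,0,0.004,0]
    - [0,0,0,0.004,0]
    - [0,0,0,0.004,0]
    - [0,0,0,0.003,0]
    - [0,0,0,0,0]

```text
clock: 4.4
eef_pos: [594.5, -155.7, 56.0]
tool_rot: [1.0, 0.023, -0.0, -0.0]
wrist_force: [0.3, -0.3, 0.9]
finger_gap: 0.4
grip_force: 0.4
```

```bash
python3 - <<'E'
from h import *
a=env.snapshot("scene")[200:420,220:460,::-1]
cv2.imwrite("pics/s1.png",cv2.resize(a,None,fx=2.5,fy=2.5))
E
```

```text
(no output)
```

View pics/s1.png

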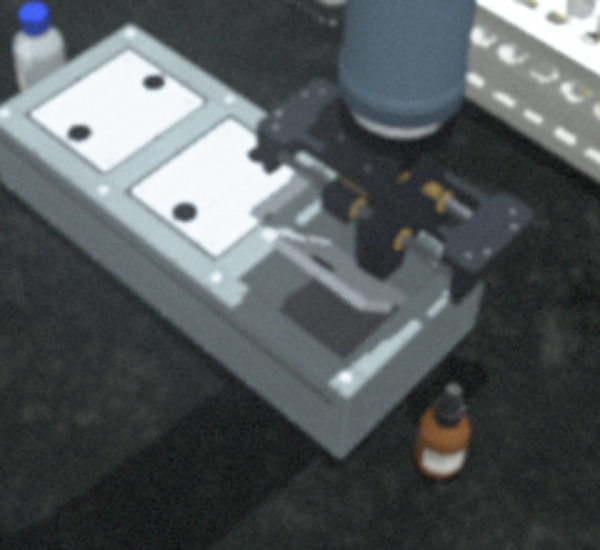

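The right panel is visibly tilted, with its near edge at crop (330,270) raised above the well. Next I lift, go back past the near edge and lower behind it.

>>> servo_tool:
  rows:
    - [0,0,0,-0.04,0]
    - [0,0,0,-0.04,0]
    - [0,-0.03,-0.005,-0.005,0]
    - [0,-0.03,0,0,0]
    - [0,-0.03,0,0,0]

```text
clock: 4.95
eef_pos: [503.3, -154.8, 141.9]
tool_rot: [1.0, 0.023, -0.0, 0.0]
wrist_force: [0.8, -0.6, 0.1]
finger_gap: 0.6
grip_force: 0.0
```

>>> servo_tool:
  rows:
    - [0,-0.025,0,0,0]
    - [0,0,0,0.02,0]
    - [0,0,0,0.02,0]
    - [0,0,0,0,0]
    - [0,0,0,0,0]

```text
clock: 5.45
eef_pos: [479.4, -156.0, 101.7]
tool_rot: [1.0, 0.023, -0.001, -0.0]
wrist_force: [0.0, 0.3, 0.6]
finger_gap: 0.7
grip_force: 0.0
```

>>> servo_tool:
  rows:
    - [0,0,0,0.008,0]
    - [0,0.01,0,0,0]
    - [0,0.01,0,0,0]
    - [0,0.008,0,0,0]
    - [0,0.008,0,0,0]

```text
clock: 5.95
eef_pos: [515.8, -154.4, 93.8]
tool_rot: [1.0, 0.023, -0.001, -0.0]
wrist_force: [-3.8, 0.0, 1.1]
finger_gap: 0.7
grip_force: 1.8
```

>>> servo_tool:
  rows:
    - [0,0.006,0,0,0]
    - [0,0.006,0,0,0]
    - [0,0.006,0,0,0]
    - [0,0.004,0,0,0]
    - [0,0,0,0,0]

```text
clock: 6.45
eef_pos: [538.6, -153.3, 93.8]
tool_rot: [1.0, 0.023, 0.001, 0.0]
wrist_force: [-0.1, 0.1, -0.5]
finger_gap: 0.6
grip_force: 0.0
```

```bash
python3 - <<'E'
from h import *
a=env.snapshot("scene")[200:420,220:460,::-1]
cv2.imwrite("pics/s2.png",cv2.resize(a,None,fx=2.5,fy=2.5))
E
```

```text
(no output)
```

View pics/s2.png

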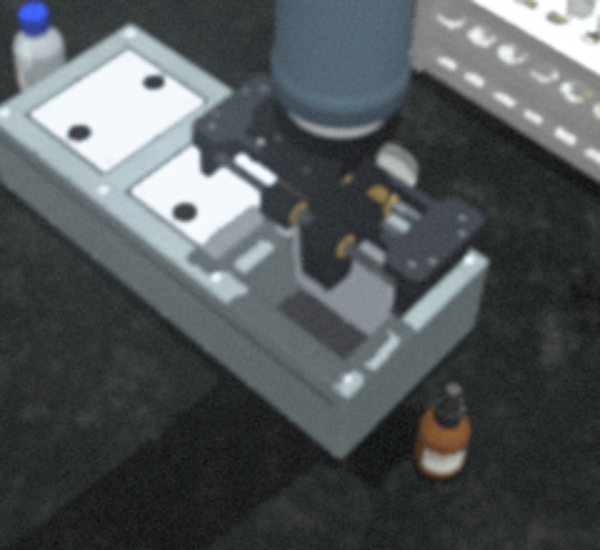

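The panel, at crop (345,290), stands nearly upright in front of the fingers. I'll push in small steps up to the stop.

>>> servo_tool:
  rows:
    - [0,0.002,0,0,0]
    - [0,0.002,0,0,0]
    - [0,0,0,0,0]

```text
clock: 6.8
eef_pos: [541.8, -153.2, 93.7]
tool_rot: [1.0, 0.023, 0.0, 0.0]
wrist_force: [-1.0, -0.1, -0.2]
finger_gap: 0.1
grip_force: 0.2
```

>>> servo_tool:
  rows:
    - [0,0.002,0,0,0]
    - [0,0,0,0,0]

```text
clock: 7.0
eef_pos: [541.9, -153.3, 93.3]
tool_rot: [1.0, 0.023, -0.002, -0.0]
wrist_force: [-4.9, 0.4, 3.3]
finger_gap: 0.5
grip_force: 2.7
```

The force rises with no further travel, so the panel is at its stop. Now I back off, lift clear and check.

>>> servo_tool:
  rows:
    - [0,-0.01,0,0,0]
    - [0,-0.03,0,0,0]
    - [0,-0.03,0,-0.02,0]
    - [0,0,0,-0.04,0]
    - [0,0,0,-0.04,0]

```text
clock: 7.5
eef_pos: [472.0, -156.4, 194.5]
tool_rot: [1.0, 0.023, -0.001, -0.0]
wrist_force: [1.7, -0.5, -0.2]
finger_gap: 0.3
grip_force: 0.0
```

>>> servo_tool:
  rows:
    - [0,-0.02,0.03,-0.03,0]
    - [0,-0.02,0.03,0,0]
    - [0,-0.02,0.03,0,0]
    - [0,0,0,0,0]
    - [0,0,0,0,0]

```text
clock: 8.0
eef_pos: [417.6, -249.4, 223.8]
tool_rot: [1.0, 0.022, 0.0, 0.0]
wrist_force: [-0.2, 0.9, 0.4]
finger_gap: 0.7
grip_force: 0.0
```

```bash
python3 - <<'E'
from h import *
a=env.snapshot("scene")[180:420,200:460,::-1]; b=env.snapshot("top")[200:340,220:480,::-1]
a=cv2.resize(a,None,fx=1.5,fy=1.5); b=cv2.resize(b,None,fx=1.5,fy=1.5)
cv2.imwrite("pics/s3.png",np.vstack([a,b]))
E
```

```text
(no output)
```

View pics/s3.png

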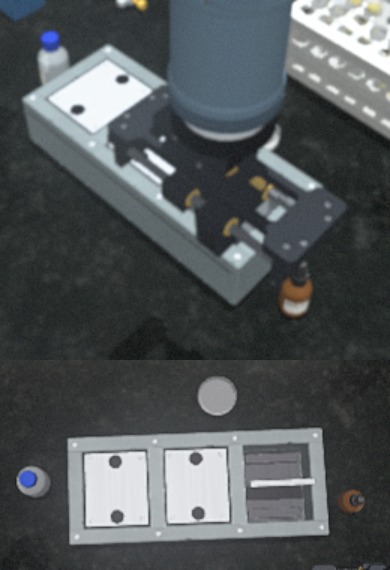

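The top view shows the right panel edge-on at crop (282,483), standing upright. The other two panels are shut, the bottles and dish haven't moved, and the arm is clear.

```bash
python3 -c "
from bench import env
print(env.finish_job())"
```

```text
the job is handed in; nothing more can be done
None
```

The right panel was the loose one: it now stands upright on edge with the other two shut, the bottles and dish were not moved, and the job was handed in at about 8 s (no verdict was returned).

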